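# Find the gauge block that fits the nest gap

### The arm

A 6-joint arm with a two-finger parallel gripper is mounted at the origin on the work surface. World frame = base frame: x ahead of the robot, y to its left, z up, the work surface at z = 0. Lengths are in mm, angles in rad, forces in N, time in s.
With the tool pointing down it reaches from about 275 to 825 mm from the base axis. Payload 5.2 kg.
Tool frame: the origin (TCP) lies at the very end of the fingers, on their centre line; the grasp point (between the pads) lies 19 mm behind it; z points along the fingers, y is the direction in which the jaws open and shut (so a half turn about z gives the same grasp; the last joint's range is limited). The gripper opens to 93 mm and grips with 3 to 60 N. Pads are 15 mm wide; open, the fingers measure 128 mm over their backs; the gripper's body (75 mm by 188 mm) begins 65 mm behind the grasp point.
Start: joints at [1.093, 0.259, 1.535, -0, 1.348, -0.203], TCP at [149.223, 529.375, 218.653] pointing down, gripper open.
Joint ranges: [-3.14, 3.14], [-0.91, 2.08], [0.19, 2.58], [-1.22, 4.36], [0.22, 2.71], [-3.12, 3.12]. Speed limits (rad/s): [2.57, 2.57, 3.14, 3.14, 3.14, 3.14].

### API

Orientations are given as [roll, pitch, yaw] about the fixed x, y, z axes, in that order (R = Rz(yaw) Ry(pitch) Rx(roll)).
In Python, from bench import robot gives the robot as it stands. The module is installed in compiled form; this text tells all that it offers. Calls block until the motion is done:
- robot.move_ptp(position, orientation): joint-space move of the TCP to a pose.
- robot.move_linear(position, ori=None, speed=150, f_stop=None): straight line of the TCP; ori=None keeps the orientation; speed is the mean speed in mm/s. With f_stop (N) it stops when the force on the tool has changed by that much, and returns True; else False.
- robot.move_j(angles): joint-space move.
- robot.move_gripper(opening): opening from 0.0 (shut) to 1.0 (fully open); the grip force is fixed at half the most; returns when the fingers have stopped.
- robot.sleep(seconds).
- robot.inverse_kinematics(position, orientation): joint angles nearest the present ones, or None.
- robot.get_image(name): name is "scene" or "top"; returns a dict with "img" (400x640x3 uint8, blue, green, red), "fovy" (degrees; the focal length in pixels is half the picture's height over the tangent of half this angle, whatever the lens; pixels are square), "cx", "cy" (the principal point, pixels), "k1" (the pictures are not rectified: a ray, as slopes to the right and down, at radius r is drawn at 1 + k1 r^2 times it, then the intrinsics apply), "eye" and "orientation" of the camera in the world. Camera axes: x right, y down, z forward; pixel columns grow to the right and rows downward; lengths in mm; the calibration is good to about 2 mm. A picture is of the moment at which its call begins. There is no depth.
A pose or a line that the arm cannot do raises robot.MotionError and nothing moves.
- robot.hand_in(): hands the job in, once; it reports no verdict.
Readings, each from a call of its own:
- robot.current_t(): time.
- robot.current_qpos(): joint angles.
- robot.current_joint_vel(): joint speeds.
- robot.current_joint_efforts(): joint torques, N m.
- robot.current_tcp_pos(): TCP position.
- robot.current_eef_rot(): TCP orientation.
- robot.current_contact_force(): force on the tool from outside, world axes, zero at the start.
- robot.current_ft_torque(): the same for the moment, N m.
- robot.current_gripper_width(): opening from 0.0 (shut) to 1.0 (fully open).
Only numpy, scipy, OpenCV 4.12 (cv2) and the standard library are available. Lean on these libraries where they do the work, as an engineer would, in place of code of your own. Each camera call takes 0.05 s, during which the arm holds its last target. There are 200 camera calls.

### The job

Try the gauge blocks from the sloping rack in the gap between the brown nest and the steel end stop fitted in front of it, and find the one that slides in snugly, held without play between nest and stop; do not force any. Leave it upright, fully down on the bed and centred in front of the stop, with the other two standing in slots of the rack, and do not disturb the other things on the table.

Things in the scene. Friction and masses are not known exactly. Their poses are not given: they have to be found in the camera images.
- gap_edge (a point): Middle of the top edge of the brown nest's upright face that looks at the fitted stop, 70 mm above the table. Axes: x across the gap, from the stop towards the nest; y along the gap; z up. The nest is at x = 0 to +110 mm, y = -60 to +60 mm from here; the gap is at x < 0, its floor (the bed plate) 50 mm below this point.
- bed: Machine bed, fixed: aluminium plate 220 x 300 x 20 mm (x, y, z) carrying the nest and the end stops. Origin on the table, 70 mm below gap_edge; same axes. Left or right of the table; place and yaw vary.
- nest: Brown bakelite block 110 x 120 x 50 mm fixed on the bed plate; three black clips stand 6 mm above its top, over 30 mm from the gap. Its origin is the bed's.
- stop_1: Steel end stop, fixed, 60 mm wide, 50 high, about 60 long. Origin: underside, below bolt hole. Length to +x not known. Sprung brass nose in its end face sticks out 4 mm, 25 mm up, yields under 3 to 8 N. One stop of three (it varies) is fitted, origin at x -60, y 0 from gap_edge; gap = one of the gauges + 2.4 mm, so the nose presses that one on the nest. Others parked at x +50, y +/-107.
- stop_2: Steel end stop, fixed, 60 mm wide, 50 high, about 60 long. Origin: underside, below bolt hole. Length to +x not known. Sprung brass nose in its end face sticks out 4 mm, 25 mm up, yields under 3 to 8 N. One stop of three (it varies) is fitted, origin at x -60, y 0 from gap_edge; gap = one of the gauges + 2.4 mm, so the nose presses that one on the nest. Others parked at x +50, y +/-107.
- stop_3: Steel end stop, fixed, 60 mm wide, 50 high, about 60 long. Origin: underside, below bolt hole. Length to +x not known. Sprung brass nose in its end face sticks out 4 mm, 25 mm up, yields under 3 to 8 N. One stop of three (it varies) is fitted, origin at x -60, y 0 from gap_edge; gap = one of the gauges + 2.4 mm, so the nose presses that one on the nest. Others parked at x +50, y +/-107.
- gauge_a_foot (a point): Gauge block, bare aluminium: flat body 14 mm thick (its x), 70 wide (y), 60 high (z), with a finger grip centred on top, 12 mm thick (x), 30 wide (y), rising to 107 mm above the underside. About 0.20 kg. This point: centre of its underside; z up to the grip. Starts in any one of the rack's slots, leaning as described there.
- gauge_a: The same 14 mm gauge block; origin: middle of the lower edge of the broad face that starts against the rack's board, half the thickness behind its foot point; same axes.
- gauge_b_foot (a point): Gauge block, bare aluminium: flat body 20 mm thick (its x), 70 wide (y), 60 high (z), with a finger grip centred on top, 12 mm thick (x), 30 wide (y), rising to 107 mm above the underside. About 0.26 kg. This point: centre of its underside; z up to the grip. Starts in any one of the rack's slots, leaning as described there.
- gauge_b: The same 20 mm gauge block; origin: middle of the lower edge of the broad face that starts against the rack's board, half the thickness behind its foot point; same axes.
- gauge_c_foot (a point): Gauge block, bare aluminium: flat body 26 mm thick (its x), 70 wide (y), 60 high (z), with a finger grip centred on top, 12 mm thick (x), 30 wide (y), rising to 107 mm above the underside. About 0.33 kg. This point: centre of its underside; z up to the grip. Starts in any one of the rack's slots, leaning as described there.
- gauge_c: The same 26 mm gauge block; origin: middle of the lower edge of the broad face that starts against the rack's board, half the thickness behind its foot point; same axes.
- rack: Grey sloping rack, fixed, foot 120 x 268 mm, left or right of the table; origin under its middle, on the table. Slots at y -86, 0, +86 mm, over 80 wide, parted by walls 28 high. Gauges stand on a ledge against a 45 mm high board, tops leaning 30 degrees from vertical towards rack -x. Corner of ledge and board: x 0, z 30 mm; the ledge rises 30 degrees to +x. Gauge x points off the board; rack +x faces the robot.
- screwdriver: Screwdriver, about 160 mm, lying loose between bed and rack; origin under its middle region. Leave alone.
- flux_jar: Amber jar with black lid, 44 mm across, 45 mm high, between bed and rack; origin under its centre. Leave alone.
- cleaner: White plastic bottle, 60 mm across, 150 mm high, at the back of the table; origin under its centre. Leave alone.
- wrench: Steel wrench, 150 mm, lying at the right of the table. Leave alone.
- carrier: Spare bakelite carrier plate 110 x 150 x 14 mm lying at the left edge of the table; origin under its centre. Leave alone.
- brush: Brush, 150 mm, lying near the right edge of the table. Leave alone.
There are look-alikes about, which are no part of the job. Leave any red, turquoise or yellow look-alike of the gauge_b alone.

How it is judged (in metres and radians):
At the end, for the whole second after the job is handed in: One gauge stands in the gap, pressed by the stop against the nest (over 1 N on both), face within 2.5 mm of the nest, underside within 3 mm of the bed, centred within 12 mm along the gap, upright and square within 3 degrees. The other two stand at rest in the rack, leaning 23 to 40 degrees (((z of gauge_a_foot in the frame of gap_edge between -0.053 and -0.047 m and y of gauge_a_foot in the frame of gap_edge between -0.012 and 0.012 m and x of gauge_a_foot in the frame of gap_edge between -0.0095 and -0.0045 m and angle between gauge_a_foot's own z axis and vertical below 0.05 rad and angle between the x axis of gauge_a_foot and the x axis of gap_edge, either way round below 0.06 rad and linear speed of gauge_a below 0.02 m/s and contact force between gauge_a and nest above 1 N and (contact force between gauge_a and stop_1 above 1 N or contact force between gauge_a and stop_2 above 1 N or contact force between gauge_a and stop_3 above 1 N) and (x of gauge_b_foot in the frame of rack between -0.01 and 0.03 m and y of gauge_b_foot in the frame of rack between -0.105 and 0.105 m and z of gauge_b_foot in the frame of rack between 0.02 and 0.05 m and angle between gauge_b_foot's own z axis and vertical between 0.4 and 0.7 rad and linear speed of gauge_b below 0.02 m/s) and (x of gauge_c_foot in the frame of rack between -0.01 and 0.03 m and y of gauge_c_foot in the frame of rack between -0.105 and 0.105 m and z of gauge_c_foot in the frame of rack between 0.02 and 0.05 m and angle between gauge_c_foot's own z axis and vertical between 0.4 and 0.7 rad and linear speed of gauge_c below 0.02 m/s)) or (z of gauge_b_foot in the frame of gap_edge between -0.053 and -0.047 m and y of gauge_b_foot in the frame of gap_edge between -0.012 and 0.012 m and x of gauge_b_foot in the frame of gap_edge between -0.0125 and -0.0075 m and angle between gauge_b_foot's own z axis and vertical below 0.05 rad and angle between the x axis of gauge_b_foot and the x axis of gap_edge, either way round below 0.06 rad and linear speed of gauge_b below 0.02 m/s and contact force between gauge_b and nest above 1 N and (contact force between gauge_b and stop_1 above 1 N or contact force between gauge_b and stop_2 above 1 N or contact force between gauge_b and stop_3 above 1 N) and (x of gauge_a_foot in the frame of rack between -0.01 and 0.03 m and y of gauge_a_foot in the frame of rack between -0.105 and 0.105 m and z of gauge_a_foot in the frame of rack between 0.02 and 0.05 m and angle between gauge_a_foot's own z axis and vertical between 0.4 and 0.7 rad and linear speed of gauge_a below 0.02 m/s) and (x of gauge_c_foot in the frame of rack between -0.01 and 0.03 m and y of gauge_c_foot in the frame of rack between -0.105 and 0.105 m and z of gauge_c_foot in the frame of rack between 0.02 and 0.05 m and angle between gauge_c_foot's own z axis and vertical between 0.4 and 0.7 rad and linear speed of gauge_c below 0.02 m/s)) or (z of gauge_c_foot in the frame of gap_edge between -0.053 and -0.047 m and y of gauge_c_foot in the frame of gap_edge between -0.012 and 0.012 m and x of gauge_c_foot in the frame of gap_edge between -0.0155 and -0.0105 m and angle between gauge_c_foot's own z axis and vertical below 0.05 rad and angle between the x axis of gauge_c_foot and the x axis of gap_edge, either way round below 0.06 rad and linear speed of gauge_c below 0.02 m/s and contact force between gauge_c and nest above 1 N and (contact force between gauge_c and stop_1 above 1 N or contact force between gauge_c and stop_2 above 1 N or contact force between gauge_c and stop_3 above 1 N) and (x of gauge_a_foot in the frame of rack between -0.01 and 0.03 m and y of gauge_a_foot in the frame of rack between -0.105 and 0.105 m and z of gauge_a_foot in the frame of rack between 0.02 and 0.05 m and angle between gauge_a_foot's own z axis and vertical between 0.4 and 0.7 rad and linear speed of gauge_a below 0.02 m/s) and (x of gauge_b_foot in the frame of rack between -0.01 and 0.03 m and y of gauge_b_foot in the frame of rack between -0.105 and 0.105 m and z of gauge_b_foot in the frame of rack between 0.02 and 0.05 m and angle between gauge_b_foot's own z axis and vertical between 0.4 and 0.7 rad and linear speed of gauge_b below 0.02 m/s)))); the robot touches nothing.
It fails at once if a bystander (screwdriver, jar, bottle, wrench, carrier plate or brush) is moved more than 20 mm (distance of any of screwdriver, flux_jar, cleaner, wrench, carrier, brush from where it was at the start of the episode above 0.02 m).
It fails at once if a gauge is forced: pressed against the nest or a stop, with more than 60 N (contact force between any of gauge_a, gauge_b, gauge_c and nest above 60 N or contact force between any of gauge_a, gauge_b, gauge_c and stop_1 above 60 N or contact force between any of gauge_a, gauge_b, gauge_c and stop_2 above 60 N or contact force between any of gauge_a, gauge_b, gauge_c and stop_3 above 60 N).
It also fails if it takes over 72 s, if anything falls off the work surface, if the arm or the gripper's body presses on something with over 40 N, if the wrist force passes 120 N, or if a joint passes its speed limit or range.

## Working session

There is one attempt and no reset: what is moved stays moved. The work goes in short steps, each a Python script; the robot and the scene stay as the last script left them, time stands still between calls to the robot, and variables do not carry over. Pictures are saved under pics/ and viewed, about 8 in all and at most 12, crops included, and the job is handed in when it is done.

```bash
mkdir -p pics; cat > h.py <<'E'
import numpy as np, cv2
from bench import robot
from scipy.spatial.transform import Rotation as R
def cam(n):
    d=robot.get_image(n); return d
def Rm(d):
    o=np.array(d["orientation"],float)
    return o if o.shape==(3,3) else R.from_euler('xyz',o).as_matrix()
def K(d):
    f=200/np.tan(np.radians(d["fovy"])/2); return np.array([[f,0,d["cx"]],[0,f,d["cy"]],[0,0,1]])
def dist(d): return np.array([d["k1"],0,0,0,0.])
def ray(d,px):
    p=cv2.undistortPointsIter(np.array(px,float).reshape(-1,1,2),K(d),dist(d),None,None,(3,100,1e-10)).reshape(-1,2)
    return np.c_[p,np.ones(len(p))]@Rm(d).T
def onz(d,px,z):
    r=ray(d,px); e=np.array(d["eye"],float); z=np.broadcast_to(z,len(r))
    return e+r*((z-e[2])/r[:,2])[:,None]
def proj(d,P):
    P=np.array(P,float).reshape(-1,3); M=Rm(d).T
    return cv2.projectPoints(P,cv2.Rodrigues(M)[0],-M@np.array(d["eye"],float),K(d),dist(d))[0].reshape(-1,2)
E
python3 - <<'E'
from h import *
for n in("scene","top"):
    d=cam(n); cv2.imwrite(f"pics/{n}0.png",d["img"]); print({k:v for k,v in d.items() if k!="img"})
print(robot.current_t(),robot.current_eef_rot())
E
```

```text
{'fovy': 49.17386730053664, 'cx': 319.0930060719826, 'cy': 201.74845749712466, 'k1': -0.07494411885786482, 'eye': array([1092.42049412, -677.73673863, 1142.2952652 ]), 'orientation': array([-2.43281177,  0.00468405,  0.67944165])}
{'fovy': 56.262087207446655, 'cx': 318.61031074054915, 'cy': 199.10524661127565, 'k1': -0.045006255397640735, 'eye': array([ 403.57114268,   21.51470459, 1309.02766772]), 'orientation': array([-3.06572693, -0.01677515, -1.54287756])}
0.1 [-3.14001783e+00 -3.33052049e-04  2.86682311e+00]
```

View pics/scene0.png

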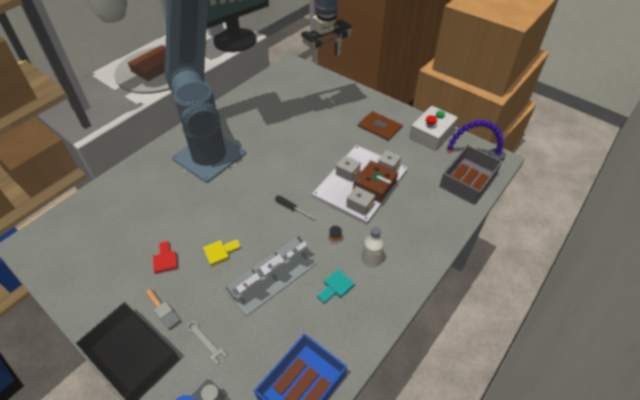

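View pics/top0.png

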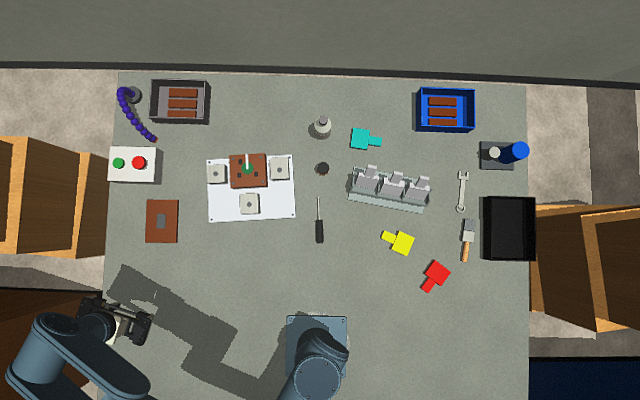

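Top view: the bed is the white plate at left (252,188). Its brown nest is at (248,170) and the fitted stop at (249,203), with parked stops at (217,172) and (280,168). The rack is at (390,188) and holds three bare gauges. The red (435,276), yellow (400,242) and turquoise (366,139) blocks lying flat are look-alikes to leave alone. Next, one enlarged composite.

```bash
python3 - <<'E'
from h import *
t=cv2.imread("pics/top0.png"); s=cv2.imread("pics/scene0.png")
f=lambda im,x,y:cv2.resize(im[y:y+74,x:x+100],None,fx=4,fy=4,interpolation=cv2.INTER_CUBIC)
c=np.vstack([np.hstack([f(t,203,150),f(t,341,150)]),np.hstack([f(s,310,145),f(s,222,235)])])
cv2.imwrite("pics/c1.png",c)
E
```

```text
(no output)
```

View pics/c1.png

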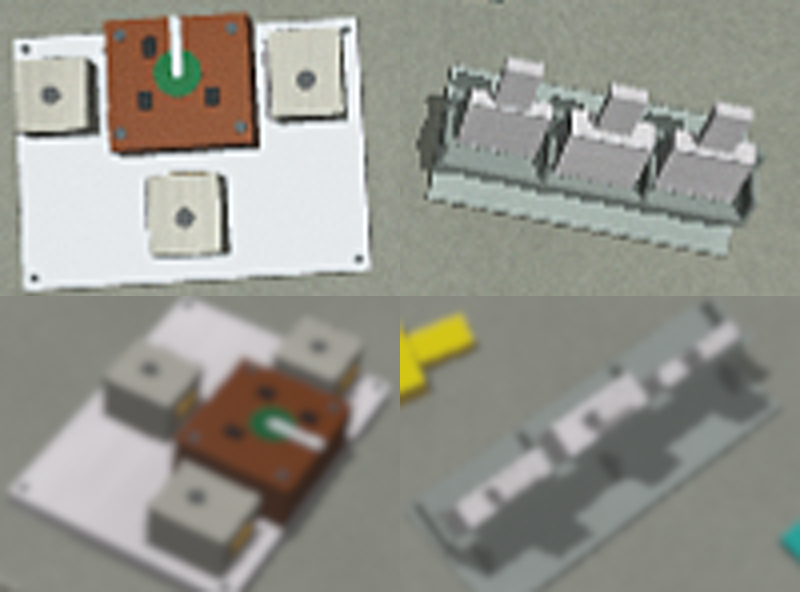

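The top crops show the fitted stop with a narrow gap to the nest, at crop (185,160). The gauges lean in slots left, middle and right, with grip ends at crop (525,65), (630,92) and (735,110). Next I fit the bed pose, the gap width and the gauge thicknesses.

```bash
cat > m.py <<'E'
from h import *
d=cam("top"); im=d["img"]; g=cv2.cvtColor(im,cv2.COLOR_BGR2GRAY).astype(float)
hsv=cv2.cvtColor(im,cv2.COLOR_BGR2HSV)
roi=np.zeros(g.shape,np.uint8); roi[148:228,200:303]=1
m=((im.min(2)>200)*roi).astype(np.uint8)
c=np.vstack(cv2.findContours(m,0,1)[0])
r=cv2.minAreaRect(onz(d,c.reshape(-1,2),20)[:,:2].astype(np.float32)); print("bed",r)
# nest top by colour at z=70
m=((hsv[...,0]<14)&(hsv[...,1]>110)).astype(np.uint8)*roi
c=max(cv2.findContours(m,0,1)[0],key=cv2.contourArea)
r2=cv2.minAreaRect(onz(d,c.reshape(-1,2),70)[:,:2].astype(np.float32)); print("nest",r2)
# bolt holes
f=cv2.resize(im[150:224,203:303],None,fx=4,fy=4)
for p in [(184,217),(50,95),(306,79)]: print("hole",onz(d,[[203+p[0]/4-.375,150+p[1]/4-.375]],70)[0])
# grip ends, gauge front faces
k=lambda p:onz(d,[[341+(p[0]-400)/4-.375,150+p[1]/4-.375]],p[2])[0]
for p in [(525,65,119),(630,92,122),(735,110,125)]: print("grip",k(p))
E
python3 m.py
```

```text
bed ((539.0178833007812, 240.68411254882812), (229.20989990234375, 297.76519775390625), 5.235431671142578)
nest ((588.12548828125, 242.27281188964844), (111.30207824707031, 122.15731811523438), 4.902870178222656)
hole [475.69211929 234.77779724  70.        ]
hole [574.29014323 350.94302121  70.        ]
hole [593.97928354 137.95257931  70.        ]
grip [ 606.99211629 -164.61719342  119.        ]
grip [ 587.2556455  -249.36683099  122.        ]
grip [ 574.91267904 -333.95461869  125.        ]
```

```bash
cat > p.py <<'E'
from h import *
def samp(g,d,P):
    p=proj(d,P).astype(np.float32); return cv2.remap(g.astype(np.float32),p[:,0].reshape(-1,1),p[:,1].reshape(-1,1),cv2.INTER_LINEAR).ravel()
def prof(d,o,yaw,us,vs,z):
    g=cv2.cvtColor(d["img"],cv2.COLOR_BGR2GRAY); x=np.array([np.cos(yaw),np.sin(yaw),0]);y=np.array([-x[1],x[0],0])
    return np.mean([samp(g,d,[np.r_[o,z]+u*x+v*y for u in us]) for v in vs],0)
if __name__=="__main__":
    d=cam("top"); G=np.array([534.4,239.2]); us=np.arange(-40,12,2)
    print("gap"); print(us.tolist()); print(prof(d,G,.09,us,np.arange(-22,23,4),70).astype(int).tolist())
    us=np.arange(-110,-60,2); print(us.tolist()); print("stop back",prof(d,G,.09,us,np.arange(-20,21,4),70).astype(int).tolist())
    # rack
    yaw=np.arctan2(32,-169.3); x=np.array([np.cos(yaw),np.sin(yaw)]);y=np.array([-x[1],x[0]])
    gm=np.array([589.7,-249.4]); us=np.arange(-20,124,3); print(us.tolist())
    for s in(-86,0,86):
      for v in((-32,-24),(24,32)): print(s,v,prof(d,gm+s*y,yaw,us,np.linspace(*v,5),80).astype(int).tolist())
      print(s,'c',prof(d,gm+s*y,yaw,us,np.linspace(-8,8,5),80).astype(int).tolist())
    im=d["img"];W=np.array([[np.r_[gm+u*x+v*y,80] for v in np.arange(-140,140,.5)] for u in np.arange(-50,130,.5)])
    q=proj(d,W).astype(np.float32).reshape(W.shape[:2]+(2,))
    cv2.imwrite("pics/rack_bird.png",cv2.remap(im,q,None,cv2.INTER_CUBIC))
E
python3 p.py
```

```text
gap
[-40, -38, -36, -34, -32, -30, -28, -26, -24, -22, -20, -18, -16, -14, -12, -10, -8, -6, -4, -2, 0, 2, 4, 6, 8, 10]
[204, 204, 203, 203, 204, 204, 205, 203, 181, 184, 210, 226, 235, 235, 237, 241, 221, 172, 102, 55, 69, 92, 104, 106, 104, 104]
[-110, -108, -106, -104, -102, -100, -98, -96, -94, -92, -90, -88, -86, -84, -82, -80, -78, -76, -74, -72, -70, -68, -66, -64, -62]
stop back [204, 227, 236, 234, 233, 233, 235, 236, 208, 172, 163, 178, 202, 209, 206, 205, 205, 204, 204, 205, 204, 197, 187, 178, 170]
[-20, -17, -14, -11, -8, -5, -2, 1, 4, 7, 10, 13, 16, 19, 22, 25, 28, 31, 34, 37, 40, 43, 46, 49, 52, 55, 58, 61, 64, 67, 70, 73, 76, 79, 82, 85, 88, 91, 94, 97, 100, 103, 106, 109, 112, 115, 118, 121]
-86 (-32, -24) [144, 144, 146, 146, 147, 146, 146, 152, 168, 162, 111, 99, 98, 151, 212, 227, 217, 183, 152, 156, 154, 151, 151, 150, 151, 151, 149, 151, 152, 150, 151, 151, 152, 151, 148, 134, 104, 121, 166, 183, 180, 177, 177, 179, 176, 145, 107, 140]
-86 (24, 32) [145, 146, 147, 146, 145, 148, 142, 142, 162, 179, 173, 158, 158, 189, 215, 222, 204, 159, 149, 152, 147, 140, 138,
[... 1171 characters left out ...]
7, 168, 177, 160, 137, 138, 169, 214, 214, 208, 205, 186, 158, 150, 153, 154, 153, 152, 150, 149, 152, 155, 157, 150, 139, 147, 150, 146, 126, 103, 126, 167, 175, 173, 174, 174, 176, 167, 140, 121, 148, 148]
86 (24, 32) [149, 149, 160, 170, 173, 163, 148, 143, 143, 144, 149, 168, 203, 217, 214, 215, 213, 186, 148, 150, 151, 145, 128, 115, 107, 100, 96, 91, 88, 88, 98, 116, 132, 134, 116, 126, 160, 167, 161, 155, 155, 156, 162, 157, 142, 148, 152, 151]
86 c [146, 152, 170, 189, 183, 161, 132, 126, 134, 138, 140, 145, 149, 149, 148, 164, 195, 193, 151, 150, 153, 153, 152, 153, 152, 152, 153, 157, 153, 144, 138, 146, 148, 142, 118, 96, 121, 161, 177, 173, 171, 172, 174, 161, 136, 138, 151, 150]
```

View pics/rack_bird.png

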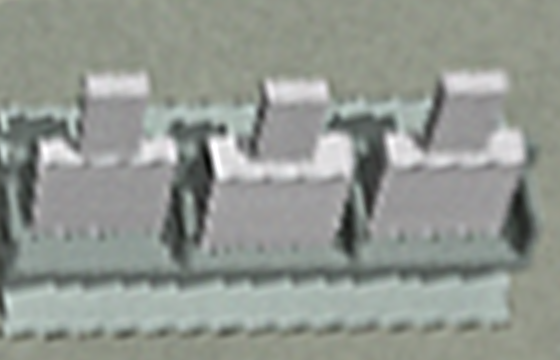

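The bird view gives body-top widths of about 12 (left slot), 24 (middle) and 18 mm (right). So left is gauge_a, middle gauge_c and right gauge_b. The visible gap is about 23 mm, which matches 20 + 2.4, so I try gauge_b first. The three grip ends put the rack origin at one point, (544.6,-241.1), within 1 mm, with yaw 2.984. Next I check IK.

```bash
cat > g.py <<'E'
from h import *
RO=np.array([544.6,-241.1,0]); RY=np.radians(170.95)
X=np.array([np.cos(RY),np.sin(RY),0]);Y=np.array([-X[1],X[0],0]);Z=np.array([0,0,1.])
S,C=.5,np.sqrt(.75)
zg=-S*X+C*Z; xg=C*X+S*Z
def ori(z,y):
    z=-z; M=np.c_[np.cross(y,z),y,z]; return R.from_matrix(M).as_euler('xyz').tolist()
def rackpt(slot,t,h,off=0): # point on gauge axis at height h
    return RO+slot*Y+30*Z+(t/2+off)*xg+h*zg
GE=np.array([534.4,239.2,70]); BY=.09
bx=np.array([np.cos(BY),np.sin(BY),0]);by=np.array([-bx[1],bx[0],0])
E
python3 - <<'E'
from g import *
for s in(1,-1):
    o=ori(zg,s*xg); b=ori(Z,-s*bx)   # gauge x maps to -bed x roughly or other
    for n,p,oo in [("up",rackpt(86,20,140),o),("gr",rackpt(86,20,66),o),("lift",rackpt(86,20,66)+[0,0,160],o),("liftb",rackpt(86,20,66)+[0,0,160],b),("bed",GE-10*bx-50*Z+66*Z,b),("bedup",GE-10*bx+80*Z+66*Z,b),("bedside",GE-10*bx-70*by+66*Z,b)]:
        q=robot.inverse_kinematics(p.tolist(),oo); print(s,n,p.round(),None if q is None else np.round(q,2))
E
```

```text
1 up [ 592. -336.  156.] [-0.57  0.91  0.69 -0.22  2.02  2.68]
1 gr [ 555. -330.   92.] [-0.59  0.87  0.92 -0.22  1.82  2.71]
1 lift [ 555. -330.  252.] [-0.59  0.8   0.69 -0.25  2.12  2.63]
1 liftb [ 555. -330.  252.] [-0.71  0.42  1.23 -0.    1.5   2.34]
1 bed [524. 238.  86.] [ 0.23  0.42  1.64 -0.    1.07 -3.  ]
1 bedup [524. 238. 216.] [ 0.23  0.31  1.48  0.    1.36 -3.  ]
1 bedside [531. 169. 136.] None
-1 up [ 592. -336.  156.] [-0.57  0.91  0.69 -0.22  2.02 -0.46]
-1 gr [ 555. -330.   92.] [-0.59  0.87  0.92 -0.22  1.82 -0.43]
-1 lift [ 555. -330.  252.] [-0.59  0.8   0.69 -0.25  2.12 -0.51]
-1 liftb [ 555. -330.  252.] [-0.71  0.42  1.23  0.    1.5  -0.8 ]
-1 bed [524. 238.  86.] [ 0.23  0.42  1.64 -0.    1.07  0.14]
-1 bedup [524. 238. 216.] [ 0.23  0.31  1.48 -0.    1.36  0.14]
-1 bedside [531. 169. 136.] [ 0.11  0.34  1.64 -0.    1.17  0.02]
```

```bash
python3 - <<'E'
from g import *
o=ori(zg,-xg); b=ori(Z,bx)
robot.move_ptp([520,-250,300],b)
robot.move_gripper(0.55)
robot.move_ptp(rackpt(86,20,150).tolist(),o)
print(robot.move_linear(rackpt(86,20,66).tolist(),o,speed=120,f_stop=8), robot.current_t(), robot.current_tcp_pos(), rackpt(86,20,66),robot.current_contact_force())
d=cam("top");e=cam("scene")
f=lambda im,x,y:cv2.resize(im[y:y+100,x:x+110],None,fx=3.6,fy=3.6,interpolation=cv2.INTER_CUBIC)
cv2.imwrite("pics/gr.png",np.hstack([f(d["img"],345,120),f(e["img"],210,210)]))
E
```

```text
False 5.7167 [ 555.84638233 -330.38194651   94.61935773] [ 555.10926737 -329.85797729   92.15767665] [-0.09751565  0.05188761 -0.33188137]
```

View pics/gr.png

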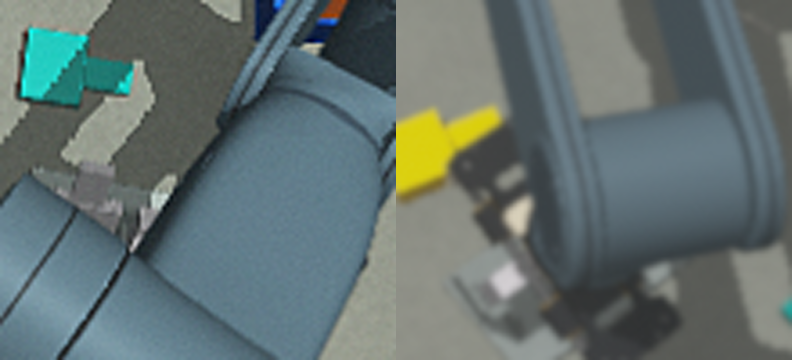

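The view is mostly hidden by the arm, and nothing was touched on the way in. I close the jaws, check that the width is 12 mm, lift, and look.

```bash
python3 - <<'E'
from g import *
o=ori(zg,-xg); b=ori(Z,bx)
e=cam("scene"); print("tcp px scene",proj(e,[robot.current_tcp_pos(),rackpt(86,20,107)]))
robot.move_gripper(0.0); w=robot.current_gripper_width(); print("w mm",w*93,robot.current_contact_force())
if 9<w*93<15:
    F0=np.array(robot.current_contact_force())
    p=np.array(robot.current_tcp_pos())
    robot.move_linear((p+40*zg+15*xg).tolist(),None,speed=80); robot.move_linear((p+40*zg+[0,0,120]).tolist(),None,speed=150)
    print("w",robot.current_gripper_width()*93,"dF",np.array(robot.current_contact_force())-F0)
    robot.move_ptp([500,-160,300],b); print(robot.current_t())
    robot.sleep(.2)
    d=cam("top");e=cam("scene"); print(proj(e,[robot.current_tcp_pos()]))
    f=lambda im,x,y:cv2.resize(im[y:y+120,x:x+120],None,fx=3.3,fy=3.3,interpolation=cv2.INTER_CUBIC)
    cv2.imwrite("pics/lift.png",np.hstack([f(d["img"],330,120),f(e["img"],200,170)]))
E
```

```text
tcp px scene [[248.26651517 282.81696274]
 [251.03493209 281.04710772]]
w mm 12.117872778622006 [-3.5236747   0.78595356  2.26657562]
w 11.620980997850117 dF [ 3.11380864 -0.66067156 -4.67916738]
8.9833
[[268.86412449 187.19747877]]
```

View pics/lift.png

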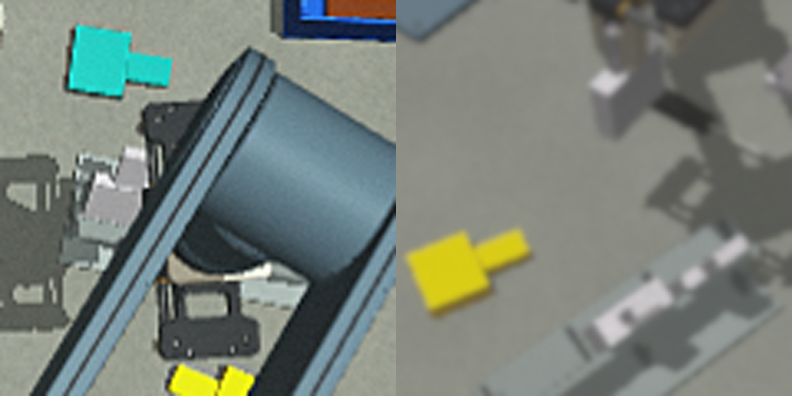

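Gauge_b is held: jaw width is 11.6 mm and the extra weight of about 2.4 N matches 0.26 kg. Gauges a and c still stand in their slots. Now I probe the nest face and the bed beside the stop, then insert.

```bash
cat > ins.py <<'E'
from g import *
b=ori(Z,bx); h=67.5
def at(x,y,zb): return (np.r_[GE[:2],0]+x*bx+y*by+(zb+h)*Z).tolist()
def loc():
    p=np.array(robot.current_tcp_pos())-np.r_[GE[:2],0]; return np.round([p@bx,p@by,p[2]-h],2)
def F(): f=np.array(robot.current_contact_force()); return np.round([f@bx,f@by,f[2]],1)
E
python3 - <<'E'
from ins import *
robot.move_ptp(at(-17,-73,130),b)
robot.move_linear(at(-17,-73,45),b,speed=100,f_stop=8); robot.sleep(.3); print(loc(),F(),robot.current_eef_rot(),b)
print("nest touch",robot.move_linear(at(0,-73,45),b,speed=15,f_stop=5),loc(),F())
x=loc()[0]; robot.sleep(.2); print(loc(),F())
robot.move_linear(at(x-3,-73,45),b,speed=20)
print("bed touch",robot.move_linear(at(x-3,-73,10),b,speed=30,f_stop=6),loc(),F()); robot.sleep(.2);print(loc(),F())
p=loc(); robot.move_linear(at(p[0],p[1],45),b,speed=60); print(loc(),robot.current_t(),robot.current_gripper_width()*93)
E
```

```text
[-16.73 -72.93  45.46] [-0.3 -0.5 -2.2] [ 3.14069554e+00 -1.10249483e-05  1.66087686e+00] [3.141592653589793, 0.0, 1.6607963267948964]
nest touch True [ -9.94 -73.1   43.95] [ 0.5  0.4 -2.9]
[-10.73 -73.11  43.24] [-0.4  0.6 -2.8]
bed touch True [-13.23 -72.88  18.81] [-0.3  1.2  4.7]
[-13.21 -72.87  18.8 ] [-0.3 -0.2  5. ]
[-13.26 -72.87  45.11] 14.6667 11.735581404309858
```

Both touches agree with the cameras: nest face at x≈-9.9 (expected -10) and bed at reading 18.8. Now I insert from above.

```bash
python3 - <<'E'
from ins import *
robot.move_linear(at(-13.3,-73,84),b,speed=100)
robot.move_linear(at(-11.1,0,84),b,speed=100); robot.sleep(.3); print(loc(),F())
print(robot.move_linear(at(-11.1,0,72),b,speed=40,f_stop=8),loc(),F())
r=robot.move_linear(at(-11.1,0,18.6),b,speed=25,f_stop=15); print(r,loc(),F()); robot.sleep(.3);print(loc(),F(),robot.current_t(),robot.current_gripper_width()*93)
E
```

```text
[-11.    -0.47  84.07] [-0.9 -0.1 -2.8]
False [-1.140e+01 -3.000e-02  7.152e+01] [-0.1 -0.3 -2.5]
False [-1.011e+01  1.000e-02  1.885e+01] [4.8 0.7 2. ]
[-10.1   -0.02  18.84] [ 5.  -0.2  1.2] 19.425 11.662442119288041
```

The block slid fully down (18.85), and the nose pushed it about 1 mm towards the nest with about 5 N. Release, retreat and check.

```bash
python3 - <<'E'
from ins import *
robot.move_gripper(0.45); robot.sleep(.3); print(F(),robot.current_gripper_width()*93)
p=np.array(robot.current_tcp_pos()); robot.move_linear((p+[0,0,120]).tolist(),None,speed=100)
robot.move_ptp([350,-30,350],b); robot.sleep(.3)
d=cam("top");e=cam("scene");print(robot.current_t())
f=lambda im,x,y:cv2.resize(im[y:y+74,x:x+100],None,fx=4,fy=4,interpolation=cv2.INTER_CUBIC)
cv2.imwrite("pics/f1.png",np.vstack([np.hstack([f(d["img"],203,150),f(d["img"],341,150)]),np.hstack([f(e["img"],310,145),f(e["img"],222,235)])]))
np.save("top.npy",d["img"])
g0=np.r_[GE[:2],0]
# expected corners of body top (z80) and grip top (z127)
P=[g0-10*bx+s*10*bx+v*by+80*Z for s,v in((-1,-35),(1,-35),(1,35),(-1,35))]+[g0-10*bx+127*Z]
print(((proj(d,P)-[203,150]+.375)*4).round(1)); print(((proj(e,P)-[310,145]+.375)*4+[0,296]).round(1))
E
```

```text
[-0.3 -0.1  0. ] 42.03161524488673
23.4833
[[223.2 166.6]
 [222.  142.5]
 [137.2 147.6]
 [138.3 171.7]
 [170.  151. ]]
[[168.2 403.6]
 [188.5 412.9]
 [229.4 364.8]
 [209.5 355.9]
 [202.8 344.2]]
```

View pics/f1.png

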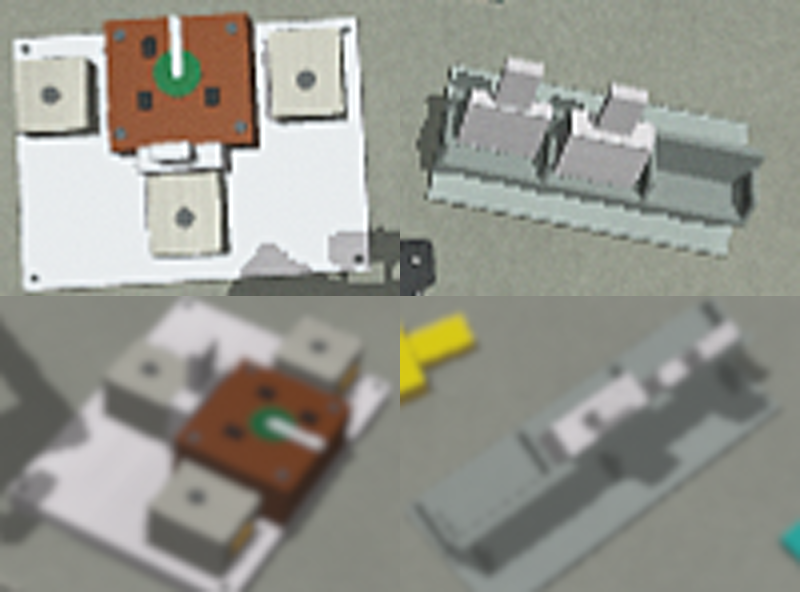

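The picture shows gauge_b square in the gap. Its body spans crop x 138–223 (137–223 expected) and its grip end is at (170,151), exactly as predicted. Gauges a and c still lean in their slots, and the robot is clear. Handing in.

```bash
python3 - <<'E'
from h import *
print(robot.current_t(), robot.hand_in())
E
```

```text
the job is handed in; nothing more can be done
23.4833 None
```

I put the 20 mm gauge (gauge_b) in the gap and handed the job in at 23.5 s. No verdict is reported.

- **Choosing the gauge:** In the top view the gap was about 23 mm, which matches 20 + 2.4 mm. The gauge tops showed the 14 mm gauge in the left slot, the 26 mm in the middle and the 20 mm on the right. I therefore physically tried only the 20 mm gauge; a and c stayed in their slots.
- **Grasp and probing:** The jaws closed to 11.6 mm on the grip, and the added weight was about 2.4 N, as expected for 0.26 kg. I touched the nest face and the bed lightly beside the stop. The nest touch agreed with the camera estimate to about 0.1 mm.
- **Insertion:** The gauge slid down to the bed without the 15 N stop tripping. The stop's nose pushed it about 1 mm towards the nest, with about 5 N felt at the wrist.
- **Last checks:** After release the gauge appears where predicted, within about 1 mm along the gap, upright and square. Gauges a and c still lean in the rack, and the things visible in the final crops look unmoved. The hand is clear of everything.
- **Not checked:** I could not read the contact force on the nest directly after release. I infer it from the nose force and the final position. The force of the nest touch had faded by the time I read it, so that check rests on position alone.

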